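# Load heel blocks into a three-well drying carrier

### The job

Load the drying carrier with the three mahogany heel blocks: one upright in each well, lowered gently onto the well's floor (not dropped in) and let go. The block in the jig can only be taken by its narrow edges, while the wells leave finger room only at a block's broad faces, so first stand that block upright on the open bench, let go of it, and take it again across its broad faces. Leave the sanding block, the bottle and the caliper where they are.

Things in the scene. Friction and masses are not known exactly. Their poses are not given: they have to be found in the camera images.
- block_a_center (a point): Loose dark mahogany guitar heel block, upright: 30 mm thick (its x), 54 mm wide (y), 90 mm tall (z), about 0.1 kg; two brass inserts in one broad face (either way round is fine). The point is its centre, 45 mm above its underside. Stands free on the bench.
- block_b_center (a point): Second loose dark mahogany guitar heel block, upright: 30 mm thick (its x), 54 mm wide (y), 90 mm tall (z), about 0.1 kg; two brass inserts in one broad face (either way round is fine). The point is its centre, 45 mm above its underside. Stands free on the bench.
- block_c_center (a point): Third dark mahogany guitar heel block, upright: 30 mm thick (its x), 54 mm wide (y), 90 mm tall (z), about 0.1 kg; two brass inserts in one broad face (either way round is fine). The point is its centre, 45 mm above its underside. Starts standing on the jig's base, free to be lifted straight up. The bench between robot and carrier (x 0.40 to 0.46, y 0.08 to 0.20) is clear for standing it down.
- jig: Jig fixed to the bench, 90 x 54 mm, base 8 mm thick; origin under its centre, on the bench. Two upright cheeks, 102 mm high and 44 mm long in y, cover the broad faces of the block between them (2 mm play each side), so its narrow 30 mm edges, 54 mm apart along y, stick out 5 mm and are open to fingers. The block in it has the jig's yaw.
- carrier: Plywood drying carrier fixed to the bench, 72 x 216 mm, three wells in a row along y; origin under its centre, on the bench. 6 mm fins beside the wells rise to 104 mm above the bench. Each well is 64 mm (y, between fins) by 40 mm (x, between two 6 mm lips that rise 20 mm above its floor); above the lips front and back are open for fingers. A block goes in with its axes parallel to these.
- well0 (a point): Centre of the floor of the carrier's well at its -y end, 8 mm above the bench; axes as the carrier.
- well1 (a point): Centre of the floor of the carrier's well at its middle, 8 mm above the bench; axes as the carrier.
- well2 (a point): Centre of the floor of the carrier's well at its +y end, 8 mm above the bench; axes as the carrier.
- sander: Cork sanding block with wooden back, 60 x 110 x 34 mm, lying on the bench: bystander. Origin: centre of its underside.
- glue: White plastic bottle, 56 mm across and 95 mm tall, standing: bystander. Origin: centre of its underside.
- caliper: Steel caliper lying flat, about 170 mm long (its y): bystander. Origin: on its beam at mid length, at bench height.
There are look-alikes about, which are no part of the job. What is shaped like the part that bears block_c_center but green or turquoise is not meant.

How it is judged (in metres and radians):
On the way:
1. the block from the jig stands upright on the open bench, clear of the jig, let go by the fingers (horizontal distance between block_c_center and jig above 0.06 m and height (world z) of block_c_center between 0.04 and 0.05 m and angle between block_c_center's own z axis and vertical below 0.1 rad and contact force between the fingers and block_c below 0.05 N and linear speed of block_c below 0.03 m/s), for 0.2 s.
At the end, for the whole second after the job is handed in: Each of the three wells holds one block: its centre within 12 mm of the well's centre horizontally, standing on the well floor (height within 5 mm), upright within 0.1 rad and at rest (((horizontal distance between block_a_center and well0 below 0.012 m and z of block_a_center in the frame of well0 between 0.04 and 0.05 m and angle between block_a_center's own z axis and vertical below 0.1 rad and linear speed of block_a below 0.03 m/s) or (horizontal distance between block_b_center and well0 below 0.012 m and z of block_b_center in the frame of well0 between 0.04 and 0.05 m and angle between block_b_center's own z axis and vertical below 0.1 rad and linear speed of block_b below 0.03 m/s) or (horizontal distance between block_c_center and well0 below 0.012 m and z of block_c_center in the frame of well0 between 0.04 and 0.05 m and angle between block_c_center's own z axis and vertical below 0.1 rad and linear speed of block_c below 0.03 m/s)) and ((horizontal distance between block_a_center and well1 below 0.012 m and z of block_a_center in the frame of well1 between 0.04 and 0.05 m and angle between block_a_center's own z axis and vertical below 0.1 rad and linear speed of block_a below 0.03 m/s) or (horizontal distance between block_b_center and well1 below 0.012 m and z of block_b_center in the frame of well1 between 0.04 and 0.05 m and angle between block_b_center's own z axis and vertical below 0.1 rad and linear speed of block_b below 0.03 m/s) or (horizontal distance between block_c_center and well1 below 0.012 m and z of block_c_center in the frame of well1 between 0.04 and 0.05 m and angle between block_c_center's own z axis and vertical below 0.1 rad and linear speed of block_c below 0.03 m/s)) and ((horizontal distance between block_a_center and well2 below 0.012 m and z of block_a_center in the frame of well2 between 0.04 and 0.05 m and angle between block_a_center's own z axis and vertical below 0.1 rad and linear speed of block_a below 0.03 m/s) or (horizontal distance between block_b_center and well2 below 0.012 m and z of block_b_center in the frame of well2 between 0.04 and 0.05 m and angle between block_b_center's own z axis and vertical below 0.1 rad and linear speed of block_b below 0.03 m/s) or (horizontal distance between block_c_center and well2 below 0.012 m and z of block_c_center in the frame of well2 between 0.04 and 0.05 m and angle between block_c_center's own z axis and vertical below 0.1 rad and linear speed of block_c below 0.03 m/s))); the robot touches nothing.
It fails at once if a block is dropped or thrust into a well (faster than 0.42 m/s within the last 10 mm above the well floor) ((x of block_a_center in the frame of carrier between -0.03 and 0.03 m and y of block_a_center in the frame of carrier between -0.105 and 0.105 m and z of block_a_center in the frame of carrier below 0.063 m and linear speed of block_a above 0.42 m/s) or (x of block_b_center in the frame of carrier between -0.03 and 0.03 m and y of block_b_center in the frame of carrier between -0.105 and 0.105 m and z of block_b_center in the frame of carrier below 0.063 m and linear speed of block_b above 0.42 m/s) or (x of block_c_center in the frame of carrier between -0.03 and 0.03 m and y of block_c_center in the frame of carrier between -0.105 and 0.105 m and z of block_c_center in the frame of carrier below 0.063 m and linear speed of block_c above 0.42 m/s)).
It fails at once if the sanding block, the bottle or the caliper is moved by more than 30 mm (distance of any of sander, glue, caliper from where it was at the start of the episode above 0.03 m).
It also fails if it takes over 72 s, if anything falls off the work surface, if the arm or the gripper's body presses on something with over 40 N, if the wrist force passes 120 N, or if a joint passes its speed limit or range.

### The arm

A 6-joint arm with a two-finger parallel gripper is mounted at the origin on the work surface. World frame = base frame: x ahead of the robot, y to its left, z up, the work surface at z = 0. Lengths are in m, angles in degrees, forces in N, time in s.
With the tool pointing down it reaches from about 0.325 to 0.9 m from the base axis. Payload 6.1 kg.
Tool frame: the origin (TCP) lies at the very end of the fingers, on their centre line; the grasp point (between the pads) lies 19 mm behind it (r.hold_point_z is the distance from the TCP to the grasp point, in m); z points along the fingers, y is the direction in which the jaws open and shut (so a half turn about z gives the same grasp; the last joint's range is limited). The gripper opens to 87 mm and grips with 3 to 60 N. Pads are 19 mm wide; open, the fingers measure 117 mm over their backs; the gripper's body (75 mm by 190 mm) begins 51 mm behind the grasp point.
Start: joints at [65.884, 12.628, 87.462, -0, 79.91, -7.225], TCP at [0.182, 0.598, 0.223] pointing down, gripper open.
Joint ranges: [-170.65, 170.65], [-52.31, 119.04], [5.05, 147.46], [-71.25, 251.25], [11.57, 151.72], [-153.62, 153.62]. Speed limits (degrees/s): [147.25, 147.25, 172.46, 180, 180, 180].

### API

Orientations are given as [roll, pitch, yaw] about the fixed x, y, z axes, in that order (R = Rz(yaw) Ry(pitch) Rx(roll)).
In Python, from workcell import readout, eyes, hand_in, r gives the robot as it stands.
- The arm moves only by the tool drive_tool, never from a script. Its argument "commands" is a list that holds one entry, the list of rows, each a list of 5 numbers: the shift along the world's x, y, z in m, then the turn about the world's z in degrees, then the closure, from -1 (fully open) to 1 (shut). A call has 1 to 12 rows; each row shifts and turns the commanded pose from where the row before left it; what a row does not reach is not made up. A row lasts 1/12 s, in which the tool goes at most 41.7 mm and 7.16 degrees, less where a joint would pass 70% of its speed; a pose out of reach is approached as far as the arm can. A call with a gripper value outside its range is refused whole. The fingers move at their own pace and stop on an object; the grip force is fixed at half the most. Time passes only in rows, so rows that do not move let the fingers close. It gives the time, the measured TCP pose, the force and the opening at its end, in the units of the state.
- readout.observe(): the state, without advancing time (a new reading comes with each control period).
- eyes.camera(name): name is "side" or "top" or "wrist"; returns (picture, depth): 420x560x3 uint8, red, green, blue; 420x560 float32, m along the optical axis (not along the pixel's ray), 0 where there is no reading.
- eyes.get_calibration(name): a dict with "mtx" (3x3 intrinsics, pixels), "xyz" and "orientation" of the camera in the world. Camera axes: x right, y down, z forward; pixel columns grow to the right and rows downward; lengths in m; the calibration is good to about 2 mm. A picture is of the moment at which its call begins: read the wrist's pose just before it. get_calibration takes no time and is no camera call; for the wrist camera it gives the pose at the moment of the call.
- hand_in(): hands the job in, once; it reports no verdict.
The state is a dict: "time_s": time; "qpos": joint angles; "joint_vel": joint speeds; "joint_efforts": joint torques, N m; "tool_pos": TCP position; "tcp_rot": TCP orientation; "ft_force": force on the tool from outside, world axes, zero at the start; "ft_torque": the same for the moment, N m; "width": finger opening in m.
Only numpy, scipy, OpenCV 4.12 (cv2) and the standard library are available. Lean on these libraries where they do the work, as an engineer would, in place of code of your own. Each camera call takes 0.05 s, during which the arm holds its last target.

## Working session

There is one attempt and no reset: what is moved stays moved. The work goes in short steps, Python scripts to look and compute and a tool call to move; the robot and the scene stay as the last step left them, time stands still between calls to the robot, and variables do not carry over. Pictures are saved under pics/ and viewed, and the job is handed in when it is done.

Besides the shell and the picture viewer there is one more tool, called after "Call:" by a JSON object that holds its "name" and its "arguments". drive_tool: Moves the arm, as the interface text tells. Its arguments: {"type":"object","properties":{"commands":{"type":"array"}},"required":["commands"]}

```bash
mkdir -p pics; ls
python3 - <<'E'
from workcell import readout, eyes, r
import cv2,numpy as np
print(readout.observe(), r.hold_point_z)
for n in ["side","top","wrist"]:
    c=eyes.get_calibration(n); p,d=eyes.camera(n)
    np.savez(f"pics/{n}0.npz",p=p,d=d,mtx=c["mtx"],xyz=c["xyz"],o=c["orientation"])
    cv2.imwrite(f"pics/{n}0.png",p[:,:,::-1]); print(n,c,d.min(),d.max())
E
```

```text
pics
{'time_s': 0.0, 'qpos': array([ 6.58840881e+01,  1.26771817e+01,  8.75254865e+01, -2.06841401e-04,
        7.99080425e+01, -7.22309503e+00]), 'joint_vel': array([ 0.07458347,  0.05078066,  0.06056234,  0.00644864, -0.06123601,
       -0.03475559]), 'joint_efforts': array([-1.30319790e-03, -4.94610071e+01, -3.87374890e+01,  6.99364557e-02,
        5.73700271e-02, -9.52226560e-05]), 'tool_pos': array([0.18134815, 0.59747574, 0.22141883]), 'tcp_rot': array([-1.79890142e+02, -1.37180351e-02,  1.63107206e+02]), 'ft_force': array([ 0.66938858, -0.01227167,  1.17174473]), 'ft_torque': array([-0.02337134, -0.00093456,  0.00834336]), 'width': 0.08716303023526448} 0.0187
side {'mtx': array([[411.44135801,   0.        , 277.60930394],
       [  0.        , 411.44135801, 214.9732066 ],
       [  0.        ,   0.        ,   1.        ]]), 'xyz': array([ 0.36536513, -0.65501429,  0.66921923]), 'orientation': array([-129.39868678,   -0.72772198,  -16.0330812 ])} 0.0 3.3454578
top {'mtx': array([[493.83186213,   0.        , 278.17629047],
       [  0.        , 493.83186213, 208.09406289],
       [  0.        ,   0.        ,   1.        ]]), 'xyz': array([0.46108155, 0.03182059, 1.43736009]), 'orientation': array([-174.27606629,    1.48471563,  -91.49269598])} 0.0 2.346566
wrist {'mtx': array([[371.16508859,   0.        , 286.92934746],
       [  0.        , 371.16508859, 205.52961331],
       [  0.        ,   0.        ,   1.        ]]), 'xyz': array([0.10482423, 0.6211876 , 0.38319712]), 'orientation': array([1.63127666e+02, 1.09876281e-01, 7.30377711e+01])} 0.0 1.2799377
```

View pics/top0.png

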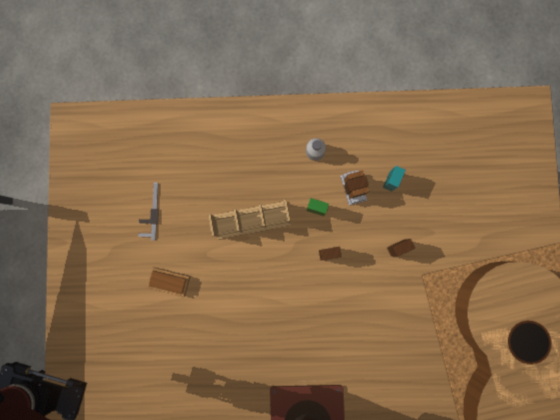

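View pics/side0.png

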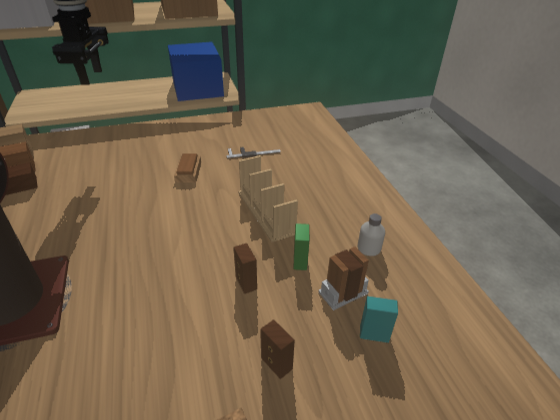

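View pics/wrist0.png

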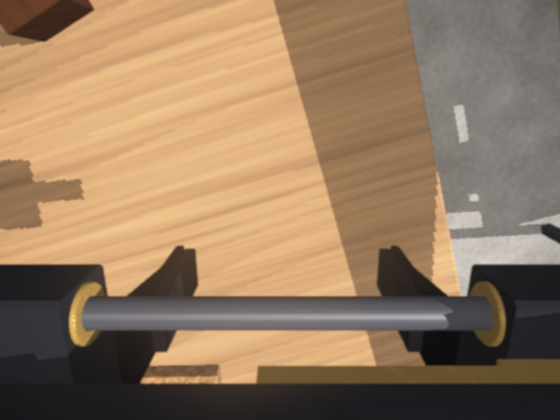

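```bash
cat > h.py <<'E'
import numpy as np,cv2
from scipy.spatial.transform import Rotation as Ro
def load(n):
    z=np.load(f"pics/{n}.npz"); return z["p"],z["d"],z["mtx"],z["xyz"],Ro.from_euler("xyz",z["o"],degrees=True).as_matrix()
def snap(n,tag):
    from workcell import eyes
    c=eyes.get_calibration(n); p,d=eyes.camera(n)
    np.savez(f"pics/{tag}.npz",p=p,d=d,mtx=c["mtx"],xyz=c["xyz"],o=c["orientation"])
    cv2.imwrite(f"pics/{tag}.png",p[:,:,::-1])
    return load(tag)
def cloud(L):
    p,d,K,t,R=L
    v,u=np.mgrid[:d.shape[0],:d.shape[1]]
    ray=np.stack([(u-K[0,2])/K[0,0],(v-K[1,2])/K[1,1],np.ones_like(d)],-1)
    P=(ray*d[...,None])@R.T+t; P[d==0]=np.nan
    return P
def plane(L,uv,z):
    p,d,K,t,R=L; uv=np.asarray(uv,float).reshape(-1,2)
    ray=np.c_[(uv[:,0]-K[0,2])/K[0,0],(uv[:,1]-K[1,2])/K[1,1],np.ones(len(uv))]@R.T
    return t+ray*((z-t[2])/ray[:,2])[:,None]
def crop(L,name,u0,v0,u1,v1,k):
    cv2.imwrite(f"pics/{name}.png",cv2.resize(L[0][v0:v1,u0:u1,::-1],None,fx=k,fy=k,interpolation=cv2.INTER_CUBIC))
E
python3 - <<'E'
from h import *
L=load("top0");crop(L,"tc",200,130,430,275,3.4)
S=load("side0");crop(S,"sc",220,140,420,390,2.4)
P=cloud(L)
for n,(u,v) in dict(bench=(300,300),A=(330,254),B=(401,248),C=(356,184),green=(317,207),teal=(395,178),glue=(316,148)).items(): print(n,P[v,u].round(4))
E
```

```text
bench [ 0.3392  0.0096 -0.0028]
A [ 0.468  -0.0739  0.0907]
B [ 0.4791 -0.2661  0.0894]
C [ 0.6561 -0.151   0.0987]
green [ 0.5977 -0.0435  0.0833]
teal [ 0.6708 -0.2593  0.0902]
glue [ 0.7613 -0.0459  0.0903]
```

View pics/tc.png

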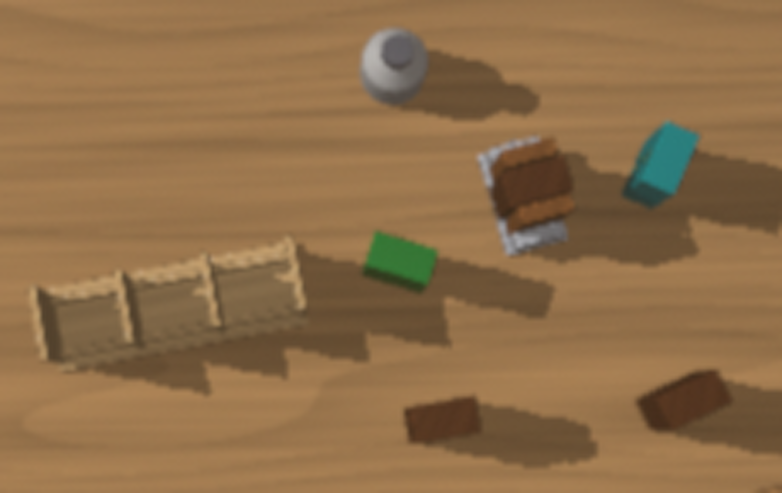

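View pics/sc.png

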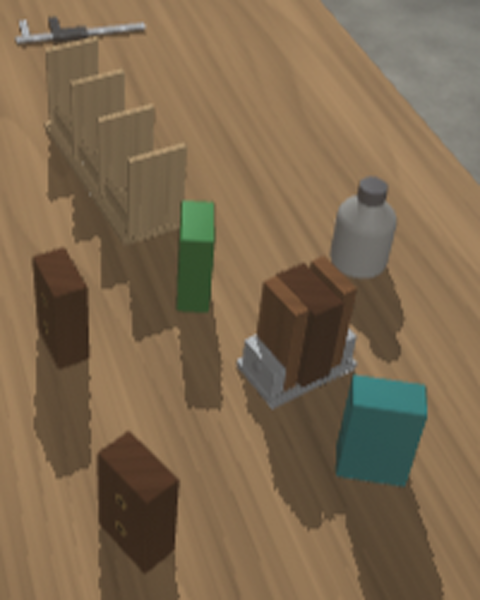

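The candidates are two dark mahogany blocks at top (330,254) and (401,248), and the mahogany block between the jig's cheeks at (356,184). The green (317,207) and turquoise (395,178) blocks are look-alikes. The crops confirm all of this. Next I measure the poses.

```bash
cat >> h.py <<'E'
def rect(pts):
    (c,(w,h),a)=cv2.minAreaRect((np.asarray(pts)[:,:2]*1000).astype(np.float32))
    if w<h: a+=90;w,h=h,w
    return np.round(c,1),round(w,1),round(h,1),round((a+90)%180-90,1)  # angle of long side from +x (deg)
E
python3 - <<'E'
from h import *
for src in ["top0","side0"]:
    L=load(src);P=cloud(L);hsv=cv2.cvtColor(L[0],cv2.COLOR_RGB2HSV)
    for n,c in dict(A=(.468,-.074),B=(.479,-.266),C=(.656,-.151)).items():
        m=(np.hypot(P[...,0]-c[0],P[...,1]-c[1])<.06)&(P[...,2]>.08)&(P[...,2]<.115)
        if m.sum()<9: continue
        q=P[m]; print(src,n,m.sum(),"z",np.percentile(q[:,2],[5,50,95]).round(3),rect(q), "hsv",np.median(hsv[m],0))
    # carrier: low box points incl fins
    m=(P[...,0]>.47)&(P[...,0]<.68)&(P[...,1]>0.0)&(P[...,1]<.27)&(P[...,2]>.09)&(P[...,2]<.115)
    print("fins",m.sum(),rect(P[m]))
    # per-fin: k-means on along-axis
    q=P[m].astype(np.float32)
    _,lab,cen=cv2.kmeans(q[:,:2].copy(),4,None,(3,50,1e-4),10,cv2.KMEANS_PP_CENTERS)
    print(cen.round(4).tolist(),np.bincount(lab.ravel()))
    m=(P[...,0]>.3)&(P[...,0]<.8)&(P[...,1]>-.3)&(P[...,1]<.3)&(P[...,2]<.015)
    print("bench z",np.nanmedian(P[...,2][m]))
E
```

```text
top0 A 221 z [0.084 0.089 0.092] (array([469.9, -76.2]), 54.1, 29.8, -82.1) hsv [ 12. 154.  86.]
top0 B 233 z [0.083 0.089 0.093] (array([ 480.7, -274.6]), 55.1, 29.8, -65.3) hsv [ 12. 156.  84.]
top0 C 428 z [0.088 0.098 0.104] (array([ 658.5, -156. ]), 62.2, 54.5, 14.5) hsv [ 13. 152.  85.]
fins 218 (array([572.6, 143.2]), 215.6, 60.1, -80.7)
[[0.5885999798774719, 0.03959999978542328], [0.5558000206947327, 0.24609999358654022], [0.5659999847412109, 0.17720000445842743], [0.5781999826431274, 0.10859999805688858]] [49 61 57 51]
bench z -0.0010396428809400504
side0 A 360 z [0.082 0.091 0.093] (array([470. , -76.4]), 56.5, 30.1, -81.2) hsv [ 12. 129.  87.]
side0 B 620 z [0.083 0.09  0.092] (array([ 481. , -274.1]), 55.0, 30.7, -65.6) hsv [ 12. 131.  82.]
side0 C 864 z [0.083 0.099 0.104] (array([ 659.5, -156.1]), 64.6, 54.9, 13.5) hsv [ 13. 126.  81.]
fins 614 (array([573.1, 143.1]), 219.3, 60.6, -80.6)
[[0.5892000198364258, 0.03849999979138374], [0.5551999807357788, 0.24539999663829803], [0.5666000247001648, 0.17659999430179596], [0.5778999924659729, 0.10740000009536743]] [170 138 149 157]
bench z 0.001247771618997029
```

Call:
{"name": "drive_tool", "arguments": {"commands": [[[0.02,-0.0314,0,1.3,-1],[0.02,-0.0314,0,1.3,-1],[0.02,-0.0314,0,1.3,-1],[0.02,-0.0314,0,1.3,-1],[0.02,-0.0314,0,1.3,-1],[0.02,-0.0314,0,1.3,-1],[0.02,-0.0314,0,1.3,-1],[0.02,-0.0314,0,1.3,-1],[0.02,-0.0314,0,1.3,-1],[0.02,-0.0314,0,1.3,-1],[0.02,-0.0314,0,1.3,-1],[0.02,-0.0314,0,1.3,-1]]]}}

```text
time_s: 1.15
tool_pos: [0.4221, 0.2195, 0.2225]
tcp_rot: [180.0, 0.0, 178.8]
ft_force: [1.7, 0.1, -0.7]
width: 0.0872
```

Call:
{"name": "drive_tool", "arguments": {"commands": [[[0.02,-0.0314,0,1.3,-1],[0.02,-0.0314,0,1.3,-1],[0.02,-0.0314,0,1.3,-1],[0.02,-0.0314,0,1.3,-1],[0.02,-0.0314,0,1.3,-1],[0.02,-0.0314,0,1.3,-1],[0.02,-0.0314,0,1.3,-1],[0.02,-0.0314,0,1.3,-1],[0.02,-0.0314,0,1.3,-1],[0.02,-0.0314,0,1.3,-1],[0.015,-0.0314,0,1.3,-1],[0,0,0,0,-1]]]}}

```text
time_s: 2.15
tool_pos: [0.6379, -0.1302, 0.2214]
tcp_rot: [-179.9, -0.0, -167.2]
ft_force: [-0.6, 0.4, -1.0]
width: 0.0872
```

Run:
```python
from h import *
from workcell import readout
s=readout.observe();print(s["time_s"],s["tool_pos"],s["tcp_rot"],s["qpos"],s["width"])
L=snap("wrist","w1")
P=cloud(L);m=(np.hypot(P[...,0]-.659,P[...,1]+.156)<.06)&(P[...,2]>.08)&(P[...,2]<.115)
print(m.sum(),rect(P[m]),np.percentile(P[m][:,2],[5,50,95]))
```

```text
2.15 [ 0.63793631 -0.13018141  0.22141656] [-1.79865451e+02 -3.30411226e-02 -1.67187544e+02] [ -18.39746702   16.17990368   83.34614447   -0.13406205   80.43251675
 -121.18772732] 0.08716454761808642
4730 (array([ 659.3, -156.4]), 62.2, 54.0, 13.6) [0.09161056 0.09800036 0.10220695]
```

View pics/w1.png

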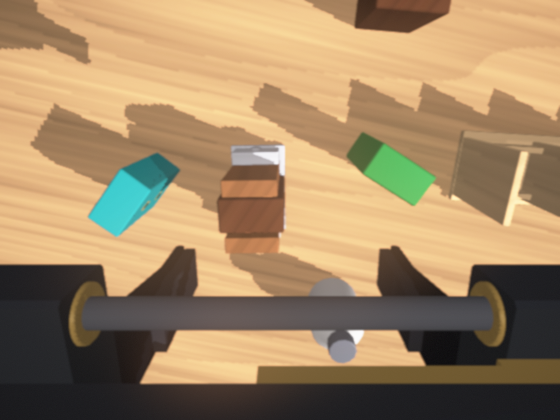

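Call:
{"name": "drive_tool", "arguments": {"commands": [[[0,0,0,0,-1]]]}}

```text
time_s: 2.28
tool_pos: [0.6361, -0.1245, 0.2216]
tcp_rot: [179.9, -0.1, -167.1]
ft_force: [0.1, 0.3, 0.5]
width: 0.0872
```

Run:
```python
from h import *
from workcell import readout
s=readout.observe();print(s["time_s"],s["tool_pos"],s["tcp_rot"])
L=load("w1");P=cloud(L);hsv=cv2.cvtColor(L[0],cv2.COLOR_RGB2HSV)
m=(np.hypot(P[...,0]-.659,P[...,1]+.156)<.06)&(P[...,2]>.093)&(P[...,2]<.1005)&(hsv[...,2]<115)
print(m.sum(),rect(P[m]))
for v,u in [(180,250),(213,250),(243,250)]: print(P[v,u],hsv[v,u])
```

```text
2.2833 [ 0.63613652 -0.12446608  0.22159078] [ 1.79924543e+02 -7.85323398e-02 -1.67084643e+02]
220 (array([ 652.7, -157.3]), 51.2, 48.8, -76.5)
[ 0.62923258 -0.16176061  0.10169717] [ 12 136 156]
[ 0.65725371 -0.15673427  0.0970361 ] [ 10 137 136]
[ 0.68141952 -0.15163839  0.10065535] [ 12 143 195]
```

Call:
{"name": "drive_tool", "arguments": {"commands": [[[0.008,-0.011,0,0.3,-1],[0.008,-0.011,0,0.3,-1],[0.007,-0.01,0,0.2,-1],[0,0,-0.02,0,-1],[0,0,-0.02,0,-1],[0,0,-0.02,0,-1],[0,0,0,0,-1],[0,0,0,0,-1]]]}}

```text
time_s: 2.95
tool_pos: [0.6583, -0.1543, 0.1613]
tcp_rot: [179.9, -0.2, -166.1]
ft_force: [0.4, -0.1, 1.0]
width: 0.0872
```

Call:
{"name": "drive_tool", "arguments": {"commands": [[[0.001,-0.002,-0.02,0,-1],[0,0,-0.022,0,-1],[0,0,-0.022,0,-1],[0,0,-0.022,0,-1],[0,0,-0.02,0,-1],[0,0,0,0,-1],[0,0,0,0,1],[0,0,0,0,1],[0,0,0,0,1],[0,0,0,0,1],[0,0,0,0,1],[0,0,0,0,1]]]}}

```text
time_s: 3.95
tool_pos: [0.6611, -0.1582, 0.0576]
tcp_rot: [-180.0, 0.1, -166.2]
ft_force: [-0.0, 2.2, 0.7]
width: 0.0548
```

Call:
{"name": "drive_tool", "arguments": {"commands": [[[0,0,0,0,1],[0,0,0,0,1]]]}}

```text
time_s: 4.12
tool_pos: [0.6611, -0.1582, 0.0575]
tcp_rot: [-180.0, 0.1, -166.2]
ft_force: [-0.7, 1.0, 5.2]
width: 0.054
```

Call:
{"name": "drive_tool", "arguments": {"commands": [[[0,0,0.008,0,1],[0,0,0.018,0,1],[0,0,0.024,0,1],[0,0,0.024,0,1],[0,0,0.024,0,1],[0,0,0.024,0,1],[0,0,0.022,0,1],[0,0,0,0,1]]]}}

```text
time_s: 4.78
tool_pos: [0.6632, -0.1593, 0.207]
tcp_rot: [-179.7, 0.4, -166.2]
ft_force: [1.3, -0.7, -0.4]
width: 0.0539
```

Run:
```python
from h import *
L=snap("side","s2");crop(L,"s2c",200,100,480,380,2)
```

```text
(no output)
```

View pics/s2c.png

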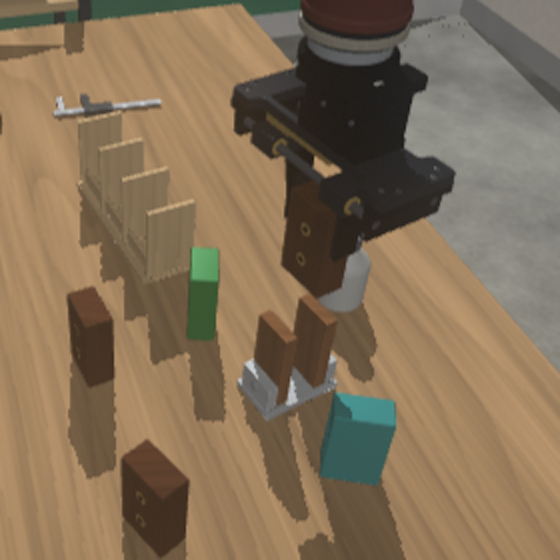

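Call:
{"name": "drive_tool", "arguments": {"commands": [[[-0.012,0.015,0,-0.4,1],[-0.0215,0.0275,0,-0.4,1],[-0.0215,0.0275,0,-0.4,1],[-0.0215,0.0275,0,-0.4,1],[-0.0215,0.0275,0,-0.4,1],[-0.0215,0.0275,0,-0.4,1],[-0.0215,0.0275,0,-0.4,1],[-0.0215,0.0275,0,-0.4,1],[-0.0215,0.0275,0,-0.4,1],[-0.0215,0.0275,0,-0.4,1],[-0.0215,0.0275,0,-0.4,1],[-0.006,0.009,0,-0.2,1]]]}}

```text
time_s: 5.83
tool_pos: [0.4236, 0.1433, 0.1984]
tcp_rot: [179.9, -0.2, -170.7]
ft_force: [-0.6, 0.3, -0.7]
width: 0.0534
```

Call:
{"name": "drive_tool", "arguments": {"commands": [[[0,0,-0.015,0,1],[0,0,-0.02,0,1],[0,0,-0.024,0,1],[0,0,-0.024,0,1],[0,0,-0.024,0,1],[0,0,-0.02,0,1],[0,0,-0.01,0,1],[0,0,0,0,1],[0,0,0,0,1]]]}}

```text
time_s: 6.58
tool_pos: [0.4268, 0.1407, 0.0629]
tcp_rot: [-180.0, -0.1, -170.8]
ft_force: [-0.4, -0.8, -0.6]
width: 0.0543
```

Call:
{"name": "drive_tool", "arguments": {"commands": [[[0,0,-0.006,0,1],[0,0,-0.004,0,1],[0,0,0,0,1],[0,0,0,0,1]]]}}

```text
time_s: 6.92
tool_pos: [0.4279, 0.1409, 0.0539]
tcp_rot: [-180.0, 0.0, -170.8]
ft_force: [-1.1, 0.6, -1.7]
width: 0.0536
```

Call:
{"name": "drive_tool", "arguments": {"commands": [[[0,0,-0.002,0,1],[0,0,-0.0015,0,1],[0,0,0,0,1],[0,0,0,0,1]]]}}

```text
time_s: 7.25
tool_pos: [0.4275, 0.1408, 0.05]
tcp_rot: [-180.0, -0.0, -170.8]
ft_force: [-0.2, -0.2, -1.1]
width: 0.054
```

Call:
{"name": "drive_tool", "arguments": {"commands": [[[0,0,-0.0015,0,1],[0,0,0,0,1],[0,0,0,0,1]]]}}

```text
time_s: 7.5
tool_pos: [0.428, 0.1409, 0.0495]
tcp_rot: [-180.0, 0.0, -170.8]
ft_force: [-2.5, -0.2, 6.9]
width: 0.0538
```

Contact shows as 6.9 N. I open the fingers, wait, then rise.

Call:
{"name": "drive_tool", "arguments": {"commands": [[[0,0,0,0,-1],[0,0,0,0,-1],[0,0,0,0,-1],[0,0,0,0,-1],[0,0,0,0,-1],[0,0,0,0,-1],[0,0,0,0,-1],[0,0,0,0,-1]]]}}

```text
time_s: 8.17
tool_pos: [0.4276, 0.1408, 0.0485]
tcp_rot: [-180.0, -0.0, -170.8]
ft_force: [0.9, 0.1, 0.2]
width: 0.0865
```

Call:
{"name": "drive_tool", "arguments": {"commands": [[[0,0,0.01,0,-1],[0,0,0.025,0,-1],[0,0,0.03,0,-1],[0,0,0.03,0,-1],[0,0,0.02,-7,-1],[0,0,0,-7,-1],[0,0,0,-7,-1],[0,0,0,-7,-1],[0,0,0,-7,-1],[0,0,0,-7,-1],[0,0,0,-7,-1],[0,0,0,-7,-1]]]}}

```text
time_s: 9.17
tool_pos: [0.4277, 0.1409, 0.1644]
tcp_rot: [180.0, 0.0, 132.9]
ft_force: [-0.0, 0.3, 0.7]
width: 0.0867
```

Call:
{"name": "drive_tool", "arguments": {"commands": [[[0,0,0,-7,-1],[0,0,0,-7,-1],[0,0,0,-7,-1],[0,0,0,-7,-1],[0,0,0,-6,-1],[0,0,0,0,-1],[0,0,0,0,-1]]]}}

```text
time_s: 9.75
tool_pos: [0.4277, 0.1409, 0.1641]
tcp_rot: [180.0, 0.0, 99.4]
ft_force: [0.1, -0.1, -0.1]
width: 0.087
```

Run:
```python
from h import *
from workcell import readout
s=readout.observe();print(s["time_s"],s["tool_pos"],s["tcp_rot"])
for n in ["wrist","top","side"]:
    L=snap(n,n[0]+"3");P=cloud(L)
    m=(np.hypot(P[...,0]-.428,P[...,1]-.141)<.05)&(P[...,2]>.08)&(P[...,2]<.097)
    if m.sum()>9: print(n,m.sum(),rect(P[m]),np.percentile(P[m][:,2],[5,50,95]))
```

```text
9.75 [0.4276746  0.1408567  0.16412962] [1.79969474e+02 6.45880119e-04 9.93953777e+01]
wrist 3451 (array([426.3, 141.1]), 54.2, 30.1, -80.9) [0.08771496 0.08936802 0.09049711]
side 234 (array([425.9, 140.4]), 56.3, 29.6, -80.1) [0.08175712 0.09060156 0.09270619]
```

View pics/w3.png

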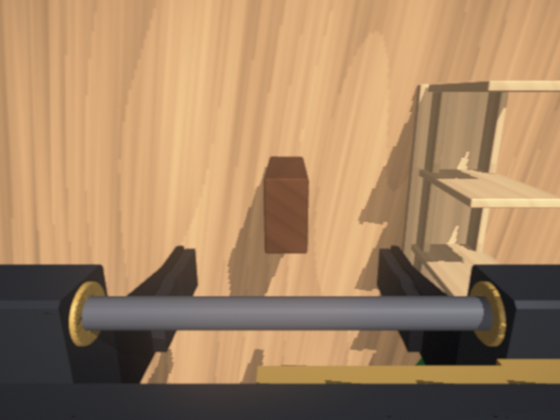

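View pics/s3.png

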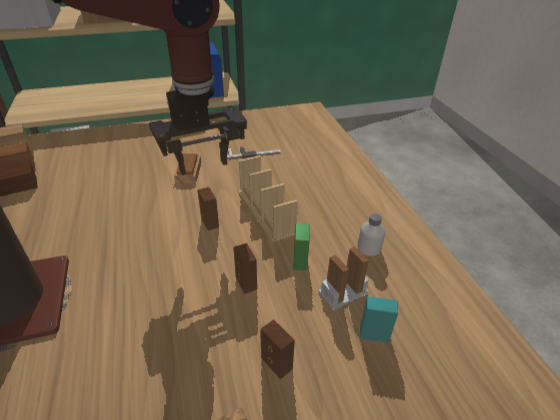

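Wrist view: C stands upright with its top centred near (286,213), between the fingers. It measures 54x30 mm with its top at z 0.089, which agrees with the given size. I regrasp it across the broad faces.

Call:
{"name": "drive_tool", "arguments": {"commands": [[[-0.001,0,-0.015,0,-1],[0,0,-0.025,0,-1],[0,0,-0.025,0,-1],[0,0,-0.025,0,-1],[0,0,-0.02,0,-1],[0,0,-0.008,0,-1],[0,0,0,0,1],[0,0,0,0,1],[0,0,0,0,1],[0,0,0,0,1],[0,0,0,0,1],[0,0,0,0,1]]]}}

```text
time_s: 10.9
tool_pos: [0.4274, 0.141, 0.0465]
tcp_rot: [179.9, 0.0, 99.2]
ft_force: [0.3, 0.2, 0.3]
width: 0.0547
```

Call:
{"name": "drive_tool", "arguments": {"commands": [[[0,0,0,0,1],[0,0,0,0,1],[0,0,0,0,1],[0,0,0,0,1]]]}}

```text
time_s: 11.23
tool_pos: [0.4266, 0.1408, 0.0456]
tcp_rot: [180.0, -0.0, 99.2]
ft_force: [-0.3, 0.9, -0.7]
width: 0.0299
```

Call:
{"name": "drive_tool", "arguments": {"commands": [[[0,0,0.01,0,1],[0,0,0.025,0,1],[0,0,0.03,0,1],[0,0,0.03,0,1],[0,0,0.03,0,1],[0.022,0.012,0.03,0,1],[0.028,0.0145,0,0,1],[0.028,0.015,0,0,1],[0.028,0.0145,0,0,1],[0.02,0.01,0,0,1],[0.009,0.005,0,0,1],[0,0,0,0,1]]]}}

```text
time_s: 12.23
tool_pos: [0.563, 0.2126, 0.2007]
tcp_rot: [180.0, -0.0, 99.2]
ft_force: [-0.9, 0.8, -1.1]
width: 0.0301
```

Run:
```python
from h import *
from workcell import readout
s=readout.observe();print(s["time_s"],s["tool_pos"],s["tcp_rot"],s["width"])
L=snap("wrist","w4");P=cloud(L)
m=(P[...,0]>.47)&(P[...,0]<.68)&(P[...,1]>0.0)&(P[...,1]<.28)&(P[...,2]>.097)&(P[...,2]<.109)
v,u=np.nonzero(m);print(m.sum(),u.min(),u.max(),v.min(),v.max())
n,lab,st,cen=cv2.connectedComponentsWithStats(m.astype(np.uint8))
for i in range(1,n):
    if st[i,4]>40: print(st[i].tolist(),rect(P[lab==i]),np.median(P[lab==i][:,2]))
```

```text
12.2333 [0.56295833 0.2126431  0.20067601] [ 1.79984553e+02 -1.04292062e-02  9.92348316e+01] 0.03014355947555066
842 244 328 154 163
[244, 154, 85, 10, 842] (array([556.4, 247.7]), 59.3, 6.0, 9.3) 0.1032669374701285
```

View pics/w4.png

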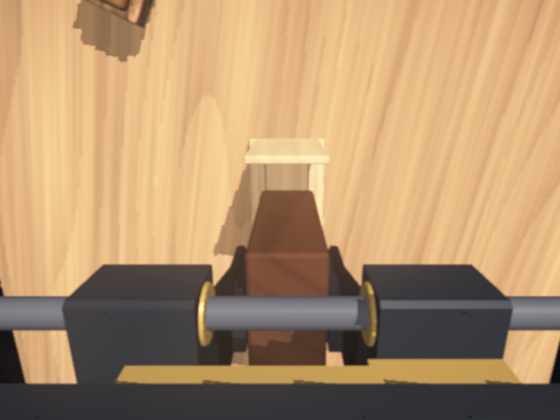

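Call:
{"name": "drive_tool", "arguments": {"commands": [[[-0.001,0,-0.012,0,1],[0,0,-0.02,0,1],[0,0,-0.02,0,1],[0,0,-0.02,0,1],[0,0,-0.02,0,1],[0,0,-0.02,0,1],[0,0,-0.012,0,1],[0,0,-0.006,0,1],[0,0,0,0,1],[0,0,0,0,1]]]}}

```text
time_s: 13.12
tool_pos: [0.5605, 0.2117, 0.071]
tcp_rot: [180.0, -0.0, 99.2]
ft_force: [-0.5, 0.3, -1.7]
width: 0.0301
```

Call:
{"name": "drive_tool", "arguments": {"commands": [[[0,0,-0.005,0,1],[0,0,-0.005,0,1],[0,0,0,0,1],[0,0,0,0,1]]]}}

```text
time_s: 13.45
tool_pos: [0.5604, 0.2118, 0.0605]
tcp_rot: [-180.0, 0.0, 99.2]
ft_force: [0.3, 0.4, -0.1]
width: 0.0301
```

Call:
{"name": "drive_tool", "arguments": {"commands": [[[0.001,0.001,-0.003,0,1],[0,0,-0.002,0,1],[0,0,0,0,1],[0,0,0,0,1]]]}}

```text
time_s: 13.78
tool_pos: [0.5614, 0.2128, 0.0553]
tcp_rot: [-180.0, 0.0, 99.2]
ft_force: [0.4, 0.7, 0.2]
width: 0.0292
```

Call:
{"name": "drive_tool", "arguments": {"commands": [[[0,0,-0.002,0,1],[0,0,0,0,1],[0,0,0,0,1]]]}}

```text
time_s: 14.03
tool_pos: [0.5617, 0.2128, 0.0536]
tcp_rot: [180.0, -0.0, 99.2]
ft_force: [-0.4, -0.2, 0.5]
width: 0.03
```

Call:
{"name": "drive_tool", "arguments": {"commands": [[[0,0,-0.001,0,1],[0,0,0,0,1],[0,0,0,0,1]]]}}

```text
time_s: 14.28
tool_pos: [0.5617, 0.2128, 0.0535]
tcp_rot: [-180.0, 0.0, 99.2]
ft_force: [-2.9, -0.8, 6.1]
width: 0.0295
```

Call:
{"name": "drive_tool", "arguments": {"commands": [[[0,0,0,0,-1],[0,0,0,0,-1],[0,0,0,0,-1],[0,0,0,0,-1],[0,0,0,0,-1],[0,0,0,0,-1],[0,0,0,0,-1],[0,0,0.015,0,-1],[0,0,0.025,0,-1],[0,0,0.035,0,-1],[0,0,0.035,0,-1],[0,0,0.025,0,-1]]]}}

```text
time_s: 15.28
tool_pos: [0.5625, 0.2131, 0.1908]
tcp_rot: [179.8, -0.0, 99.2]
ft_force: [0.6, 0.4, -0.4]
width: 0.0867
```

Call:
{"name": "drive_tool", "arguments": {"commands": [[[-0.009,-0.0285,0,0,-1],[-0.009,-0.0285,0,0,-1],[-0.009,-0.0285,0,0,-1],[-0.009,-0.0285,0,0,-1],[-0.009,-0.0285,0,0,-1],[-0.009,-0.0285,0,0,-1],[-0.009,-0.0285,0,0,-1],[-0.009,-0.0285,0,0,-1],[-0.009,-0.0285,0,0,-1],[-0.009,-0.0285,0,-1,-1],[0,0,0,0,-1],[0,0,0,0,-1]]]}}

```text
time_s: 16.28
tool_pos: [0.4714, -0.0734, 0.1877]
tcp_rot: [180.0, 0.0, 98.0]
ft_force: [-1.1, 0.6, 0.2]
width: 0.0868
```

Run:
```python
from h import *
from workcell import readout
s=readout.observe();print(s["time_s"],s["tool_pos"],s["tcp_rot"],s["width"])
for n,c,zl in [("wrist",(.47,-.076),.08),("top",(.562,.2128),.088),("side",(.562,.2128),.088)]:
    L=snap(n,n[0]+"5");P=cloud(L);hsv=cv2.cvtColor(L[0],cv2.COLOR_RGB2HSV)
    m=(np.hypot(P[...,0]-c[0],P[...,1]-c[1])<.05)&(P[...,2]>zl)&(P[...,2]<.104)
    if n!="wrist": m&=hsv[...,2]<115
    if m.sum()>9: print(n,m.sum(),rect(P[m]),np.percentile(P[m][:,2],[5,50,95]))
crop(L,"s5c",170,120,370,320,3)
```

```text
16.2833 [ 0.47136159 -0.0733511   0.18769854] [1.79974283e+02 2.22024198e-03 9.80282757e+01] 0.08678379917364458
wrist 2909 (array([470. , -75.6]), 54.3, 29.8, -81.2) [0.08781554 0.0893659  0.09047567]
top 242 (array([561.1, 209.3]), 71.0, 56.2, -80.1) [0.09079837 0.09618288 0.10050603]
side 14 (array([555.6, 183.7]), 37.9, 17.0, 5.7) [0.09038783 0.09847752 0.10089875]
```

View pics/s5c.png

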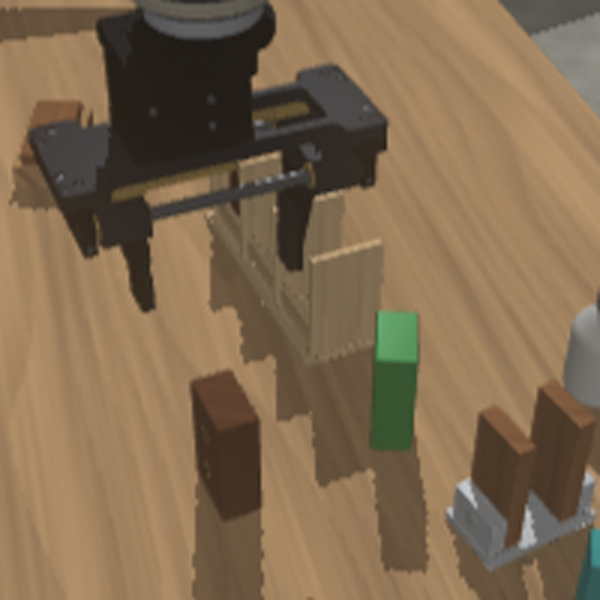

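Call:
{"name": "drive_tool", "arguments": {"commands": [[[-0.001,-0.002,-0.015,0.8,-1],[0,0,-0.028,0,-1],[0,0,-0.028,0,-1],[0,0,-0.028,0,-1],[0,0,-0.024,0,-1],[0,0,-0.014,0,-1],[0,0,-0.004,0,-1],[0,0,0,0,-1],[0,0,0,0,1],[0,0,0,0,1],[0,0,0,0,1],[0,0,0,0,1]]]}}

```text
time_s: 17.43
tool_pos: [0.4716, -0.0744, 0.0477]
tcp_rot: [179.9, 0.1, 99.0]
ft_force: [-1.1, 0.3, -0.0]
width: 0.0679
```

Call:
{"name": "drive_tool", "arguments": {"commands": [[[0,0,0,0,1],[0,0,0,0,1],[0,0,0,0,1],[0,0,0,0,1],[0,0,0,0,1],[0,0,0,0,1]]]}}

```text
time_s: 17.93
tool_pos: [0.4706, -0.0742, 0.0465]
tcp_rot: [-180.0, -0.0, 99.0]
ft_force: [-0.9, -0.6, 0.1]
width: 0.03
```

Call:
{"name": "drive_tool", "arguments": {"commands": [[[0,0,0.01,0,1],[0,0,0.025,0,1],[0,0,0.03,0,1],[0,0,0.03,0,1],[0.004,0.008,0.03,0,1],[0.01,0.02,0.03,0,1],[0.013,0.028,0,0,1],[0.013,0.028,0,0.2,1],[0.013,0.028,0,0,1],[0.013,0.028,0,0,1],[0.013,0.028,0,0,1],[0.013,0.028,0,0,1]]]}}

```text
time_s: 18.93
tool_pos: [0.5628, 0.1233, 0.2021]
tcp_rot: [-180.0, 0.0, 99.2]
ft_force: [0.1, -0.2, -0.9]
width: 0.0303
```

Call:
{"name": "drive_tool", "arguments": {"commands": [[[0.008,0.016,0,0,1],[0.002,0.007,0,0,1],[0,0,0,0,1],[0,0,0,0,1]]]}}

```text
time_s: 19.27
tool_pos: [0.5721, 0.1444, 0.2015]
tcp_rot: [-179.9, 0.0, 99.2]
ft_force: [-0.3, -0.5, -1.5]
width: 0.0295
```

Run:
```python
from h import *
from workcell import readout
s=readout.observe();print(s["time_s"],s["tool_pos"],s["tcp_rot"],s["width"])
L=snap("wrist","w6");P=cloud(L)
m=(P[...,0]>.47)&(P[...,0]<.68)&(P[...,1]>0.0)&(P[...,1]<.28)&(P[...,2]>.092)&(P[...,2]<.109)
n,lab,st,cen=cv2.connectedComponentsWithStats(m.astype(np.uint8))
for i in range(1,n):
    if st[i,4]>40: print(st[i].tolist(),rect(P[lab==i]),np.median(P[lab==i][:,2]))
```

```text
19.2667 [0.57207673 0.14442056 0.20147085] [-1.79942461e+02  3.03145607e-02  9.92446701e+01] 0.029526487814381736
[243, 50, 93, 11, 996] (array([556.5, 247.2]), 60.1, 5.8, 9.1) 0.10330502591489005
[266, 68, 44, 80, 3415] (array([561.1, 213. ]), 53.6, 30.0, -80.7) 0.09740578208926515
[247, 154, 85, 11, 862] (array([567.7, 178.8]), 59.5, 5.9, 9.3) 0.10316397944990413
```

View pics/w6.png

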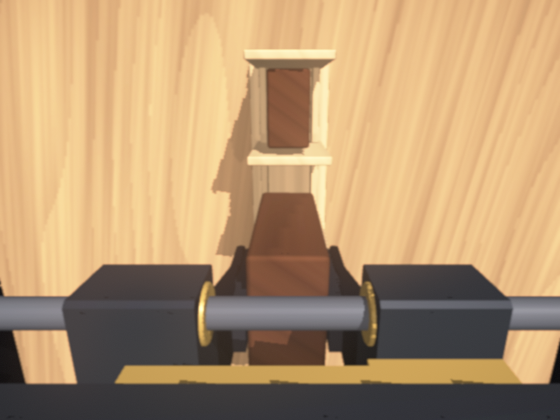

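Call:
{"name": "drive_tool", "arguments": {"commands": [[[0.001,0.001,-0.012,0,1],[0,0,-0.02,0,1],[0,0,-0.02,0,1],[0,0,-0.02,0,1],[0,0,-0.02,0,1],[0,0,-0.02,0,1],[0,0,-0.012,0,1],[0,0,-0.006,0,1],[0,0,0,0,1],[0,0,0,0,1]]]}}

```text
time_s: 20.15
tool_pos: [0.5739, 0.1455, 0.0719]
tcp_rot: [180.0, 0.0, 99.2]
ft_force: [0.3, -0.8, -0.4]
width: 0.0301
```

Call:
{"name": "drive_tool", "arguments": {"commands": [[[0,0,-0.005,0,1],[0,0,-0.005,0,1],[0,0,0,0,1],[0,0,0,0,1]]]}}

```text
time_s: 20.48
tool_pos: [0.5735, 0.1459, 0.0615]
tcp_rot: [-180.0, -0.0, 99.2]
ft_force: [-0.6, 0.2, -0.8]
width: 0.0298
```

Call:
{"name": "drive_tool", "arguments": {"commands": [[[0,0,-0.003,0,1],[0,0,-0.003,0,1],[0,0,0,0,1],[0,0,0,0,1]]]}}

```text
time_s: 20.82
tool_pos: [0.5733, 0.1459, 0.0552]
tcp_rot: [-180.0, -0.0, 99.2]
ft_force: [0.1, -0.5, -0.7]
width: 0.0298
```

Call:
{"name": "drive_tool", "arguments": {"commands": [[[0,0,-0.001,0,1],[0,0,-0.001,0,1],[0,0,0,0,1],[0,0,0,0,1]]]}}

```text
time_s: 21.15
tool_pos: [0.5739, 0.1459, 0.0545]
tcp_rot: [180.0, 0.0, 99.2]
ft_force: [-3.0, -0.2, 4.9]
width: 0.03
```

Call:
{"name": "drive_tool", "arguments": {"commands": [[[0,0,0,0,-1],[0,0,0,0,-1],[0,0,0,0,-1],[0,0,0,0,-1],[0,0,0,0,-1],[0,0,0,0,-1],[0,0,0,0,-1],[0,0,0.015,0,-1],[0,0,0.025,0,-1],[0,0,0.035,0,-1],[0,0,0.035,0,-1],[0,0,0.025,0,-1]]]}}

```text
time_s: 22.15
tool_pos: [0.5745, 0.146, 0.1918]
tcp_rot: [179.8, 0.0, 99.2]
ft_force: [0.6, 0.5, -0.2]
width: 0.0865
```

Call:
{"name": "drive_tool", "arguments": {"commands": [[[-0.0078,-0.035,0,1.3,-1],[-0.0078,-0.035,0,1.3,-1],[-0.0078,-0.035,0,1.3,-1],[-0.0078,-0.035,0,1.3,-1],[-0.0078,-0.035,0,1.3,-1],[-0.0078,-0.035,0,1.3,-1],[-0.0078,-0.035,0,1.3,-1],[-0.0078,-0.035,0,1.3,-1],[-0.0078,-0.035,0,1.3,-1],[-0.0078,-0.035,0,1.3,-1],[-0.0078,-0.035,0,1.3,-1],[-0.0078,-0.033,0,1.3,-1]]]}}

```text
time_s: 23.15
tool_pos: [0.4793, -0.2741, 0.1887]
tcp_rot: [180.0, 0.0, 114.9]
ft_force: [0.0, 0.0, -0.6]
width: 0.0875
```

Call:
{"name": "drive_tool", "arguments": {"commands": [[[0,0,0,0,-1],[0,0,0,0,-1]]]}}

```text
time_s: 23.32
tool_pos: [0.4793, -0.2738, 0.1884]
tcp_rot: [-180.0, -0.0, 114.6]
ft_force: [-1.4, 0.3, -0.8]
width: 0.0865
```

Run:
```python
from h import *
from workcell import readout
s=readout.observe();print(s["time_s"],s["tool_pos"],s["tcp_rot"],s["width"])
L=snap("wrist","w7");P=cloud(L)
m=(np.hypot(P[...,0]-.481,P[...,1]+.2745)<.05)&(P[...,2]>.08)&(P[...,2]<.104)
print(m.sum(),rect(P[m]),np.percentile(P[m][:,2],[5,50,95]))
```

```text
23.3167 [ 0.47933359 -0.2737916   0.18842756] [-1.79999966e+02 -1.08595943e-02  1.14595929e+02] 0.08648358876218129
2892 (array([ 480.9, -274. ]), 54.2, 29.7, -66.2) [0.08776666 0.08937333 0.0905167 ]
```

View pics/w7.png

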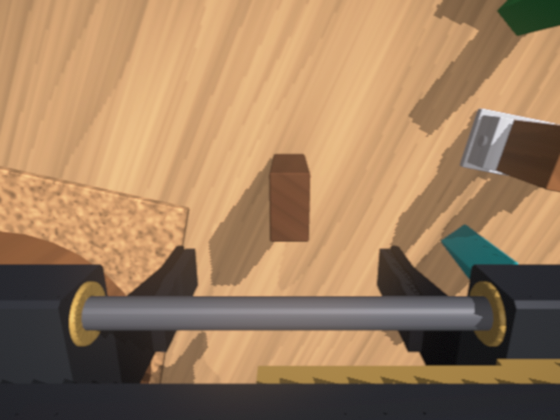

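Run:
```python
from h import *
P=cloud(load("w7"))
for u,v in [(180,210),(100,210),(20,245),(180,235)]: print(P[v,u])
P=cloud(load("top0"))
m=(np.hypot(P[...,0]-.481,P[...,1]+.2745)<.13)&(P[...,2]>.02); v,u=np.nonzero(m)
lab=cv2.connectedComponentsWithStats(m.astype(np.uint8)); print(lab[2].tolist()); print(P[...,2][m].max())
```

```text
[ 0.39724444 -0.34116869  0.01095166]
[ 0.32775693 -0.37261312  0.01169429]
[ 0.27719424 -0.42585247  0.03221958]
[ 0.40590131 -0.3655623   0.01061392]
[[0, 0, 560, 420, 234902], [389, 239, 27, 18, 298]]
0.09725982326308413
```

The ground around B is clear: the cork is only 11 mm high and lies outside the fingers' reach. I grasp B.

Call:
{"name": "drive_tool", "arguments": {"commands": [[[0.0015,0,-0.015,-0.6,-1],[0,0,-0.028,0,-1],[0,0,-0.028,0,-1],[0,0,-0.028,0,-1],[0,0,-0.024,0,-1],[0,0,-0.014,0,-1],[0,0,-0.005,0,-1],[0,0,0,0,-1],[0,0,0,0,1],[0,0,0,0,1],[0,0,0,0,1],[0,0,0,0,1]]]}}

```text
time_s: 24.37
tool_pos: [0.4824, -0.2727, 0.0479]
tcp_rot: [179.9, 0.1, 114.2]
ft_force: [-0.1, 0.1, 0.2]
width: 0.068
```

Call:
{"name": "drive_tool", "arguments": {"commands": [[[0,0,0,0,1],[0,0,0,0,1],[0,0,0,0,1],[0,0,0,0,1],[0,0,0,0,1],[0,0,0,0,1]]]}}

```text
time_s: 24.87
tool_pos: [0.4814, -0.2722, 0.0465]
tcp_rot: [-180.0, -0.0, 114.2]
ft_force: [1.3, -0.7, -0.3]
width: 0.0296
```

Call:
{"name": "drive_tool", "arguments": {"commands": [[[0,0,0.01,0,1],[0,0,0.025,0,1],[0,0,0.03,0,1],[0,0,0.03,0,1],[0.002,0.008,0.03,0,1],[0.006,0.02,0.03,-1,1],[0.009,0.03,0,-1,1],[0.009,0.03,0,-1,1],[0.009,0.03,0,-1,1],[0.009,0.03,0,-1,1],[0.009,0.03,0,-1,1],[0.009,0.03,0,-1,1]]]}}

```text
time_s: 25.87
tool_pos: [0.5436, -0.0626, 0.2023]
tcp_rot: [180.0, 0.0, 107.2]
ft_force: [0.5, -0.2, -0.8]
width: 0.03
```

Call:
{"name": "drive_tool", "arguments": {"commands": [[[0.009,0.03,0,-2,1],[0.009,0.03,0,-2,1],[0.009,0.03,0,-2,1],[0.009,0.03,0,-1,1],[0.008,0.028,0,-1,1],[0.004,0.014,0,0,1],[0.001,0.007,0,0,1],[0,0,0,0,1],[0,0,0,0,1]]]}}

```text
time_s: 26.62
tool_pos: [0.5922, 0.104, 0.2015]
tcp_rot: [-180.0, 0.0, 99.2]
ft_force: [0.4, -1.3, -2.6]
width: 0.0297
```

Run:
```python
from h import *
from workcell import readout
s=readout.observe();print(s["time_s"],s["tool_pos"],s["tcp_rot"],s["width"])
L=snap("wrist","w8");P=cloud(L)
m=(P[...,0]>.47)&(P[...,0]<.68)&(P[...,1]>0.0)&(P[...,1]<.28)&(P[...,2]>.092)&(P[...,2]<.109)
n,lab,st,cen=cv2.connectedComponentsWithStats(m.astype(np.uint8))
for i in range(1,n):
    if st[i,4]>40: print(st[i].tolist(),rect(P[lab==i]),np.median(P[lab==i][:,2]))
```

```text
26.6167 [0.59217832 0.10404926 0.20149297] [-1.79959521e+02  3.88292887e-02  9.92364758e+01] 0.029722270886422295
[244, 0, 47, 85, 3813] (array([561.3, 212. ]), 51.4, 30.1, -80.8) 0.09739052761937972
[225, 93, 89, 9, 795] (array([567.6, 178.4]), 59.5, 5.2, 9.2) 0.10337622780052669
[250, 108, 43, 76, 3102] (array([573.5, 144.5]), 53.6, 30.1, -81.5) 0.09742111326722774
[230, 190, 82, 12, 512] (array([579. , 109.4]), 59.6, 6.5, 9.2) 0.1017648278875849
```

View pics/w8.png

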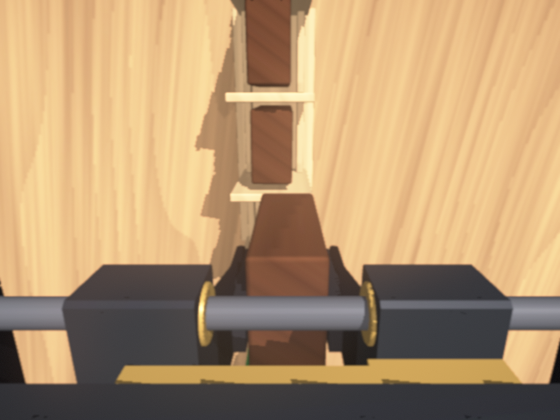

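I mis-summed the y shift and went 27 mm too far. Everything is still high above the fins, so I correct that here. A and C sit well in wells 1 and 2.

Call:
{"name": "drive_tool", "arguments": {"commands": [[[-0.0036,-0.0135,0,0,1],[-0.004,-0.014,0,0,1],[0,0,0,0,1],[0,0,0,0,1]]]}}

```text
time_s: 27.0
tool_pos: [0.5846, 0.0751, 0.2017]
tcp_rot: [180.0, 0.0, 99.0]
ft_force: [-0.3, 0.6, -1.8]
width: 0.0299
```

Run:
```python
from h import *
from workcell import readout
s=readout.observe();print(s["time_s"],s["tool_pos"],s["tcp_rot"],s["width"])
L=snap("wrist","w9");P=cloud(L)
m=(P[...,0]>.47)&(P[...,0]<.68)&(P[...,1]>0.0)&(P[...,1]<.28)&(P[...,2]>.092)&(P[...,2]<.109)
n,lab,st,cen=cv2.connectedComponentsWithStats(m.astype(np.uint8))
for i in range(1,n):
    if st[i,4]>40: print(st[i].tolist(),rect(P[lab==i]),np.median(P[lab==i][:,2]))
```

```text
27.0 [0.58459502 0.07512495 0.20169568] [1.79998806e+02 9.45388189e-03 9.90321276e+01] 0.029896730696756278
[262, 0, 47, 43, 1945] (array([563.6, 198.2]), 30.0, 24.8, 9.1) 0.09734815223269344
[241, 49, 92, 12, 1041] (array([567.8, 178.2]), 59.6, 6.3, 8.9) 0.10323450874883666
[266, 67, 44, 80, 3419] (array([573.5, 144.5]), 53.5, 30.1, -81.3) 0.09740437702636173
[245, 154, 85, 11, 919] (array([579. , 109.5]), 59.9, 6.5, 8.9) 0.10317365565301317
```

Call:
{"name": "drive_tool", "arguments": {"commands": [[[0,0.001,-0.012,0,1],[0,0,-0.02,0,1],[0,0,-0.02,0,1],[0,0,-0.02,0,1],[0,0,-0.02,0,1],[0,0,-0.02,0,1],[0,0,-0.012,0,1],[0,0,-0.006,0,1],[0,0,0,0,1],[0,0,0,0,1]]]}}

```text
time_s: 27.88
tool_pos: [0.5852, 0.0785, 0.0718]
tcp_rot: [180.0, 0.0, 99.2]
ft_force: [-0.1, -0.2, -1.8]
width: 0.0298
```

Call:
{"name": "drive_tool", "arguments": {"commands": [[[0,0,-0.005,0,1],[0,0,-0.005,0,1],[0,0,0,0,1],[0,0,0,0,1]]]}}

```text
time_s: 28.22
tool_pos: [0.5848, 0.0783, 0.0616]
tcp_rot: [-180.0, -0.0, 99.2]
ft_force: [-0.2, -0.0, -1.0]
width: 0.0299
```

Call:
{"name": "drive_tool", "arguments": {"commands": [[[0,-0.0015,-0.003,0,1],[0,0,-0.003,0,1],[0,0,0,0,1],[0,0,0,0,1]]]}}

```text
time_s: 28.55
tool_pos: [0.5846, 0.0768, 0.0552]
tcp_rot: [-180.0, -0.0, 99.2]
ft_force: [-0.8, -0.5, -0.8]
width: 0.0298
```

Call:
{"name": "drive_tool", "arguments": {"commands": [[[0,0,-0.001,0,1],[0,0,-0.001,0,1],[0,0,0,0,1],[0,0,0,0,1]]]}}

```text
time_s: 28.88
tool_pos: [0.5852, 0.0768, 0.0544]
tcp_rot: [180.0, 0.0, 99.2]
ft_force: [-3.2, -0.3, 5.9]
width: 0.0296
```

Contact again. I release, rise and back away toward the robot, then check.

Call:
{"name": "drive_tool", "arguments": {"commands": [[[0,0,0,0,-1],[0,0,0,0,-1],[0,0,0,0,-1],[0,0,0,0,-1],[0,0,0,0,-1],[0,0,0,0,-1],[0,0,0,0,-1],[0,0,0.015,0,-1],[0,0,0.025,0,-1],[0,0,0.035,0,-1],[0,0,0.035,0,-1],[0,0,0.035,0,-1]]]}}

```text
time_s: 29.88
tool_pos: [0.5844, 0.0768, 0.1997]
tcp_rot: [-180.0, -0.0, 99.2]
ft_force: [1.0, 0.6, 0.7]
width: 0.0862
```

Call:
{"name": "drive_tool", "arguments": {"commands": [[[0.002,-0.03,0.02,0,-1],[0.002,-0.03,0.02,0,-1],[0,-0.03,0.01,0,-1],[0,-0.03,0,0,-1],[0,-0.03,0,0,-1],[0,-0.02,0,0,-1],[0,0,0,0,-1],[0,0,0,0,-1]]]}}

```text
time_s: 30.55
tool_pos: [0.5887, -0.0941, 0.2484]
tcp_rot: [-180.0, -0.0, 99.1]
ft_force: [-0.3, 0.2, -0.7]
width: 0.0865
```

Run:
```python
from h import *
from workcell import readout
s=readout.observe();print(s["time_s"],s["tool_pos"],s["tcp_rot"],s["width"],s["ft_force"])
for k,zt in [("wrist",(.092,.109)),("top",(.09,.115))]:
    L=snap(k,k[0]+"10");P=cloud(L)
    m=(P[...,0]>.47)&(P[...,0]<.68)&(P[...,1]>0.0)&(P[...,1]<.28)&(P[...,2]>zt[0])&(P[...,2]<zt[1])
    if k=="top": m&=cv2.cvtColor(L[0],cv2.COLOR_RGB2HSV)[...,2]<120
    n,lab,st,cen=cv2.connectedComponentsWithStats(m.astype(np.uint8))
    for i in range(1,n):
        if st[i,4]>40: print(k,st[i].tolist(),rect(P[lab==i]),np.median(P[lab==i][:,2]))
L=snap("side","s10")
```

```text
30.55 [ 0.58871623 -0.09408793  0.24836672] [-1.79989916e+02 -2.56863973e-02  9.90764975e+01] 0.0864904851076032 [-0.26048352  0.1999948  -0.68399364]
wrist [298, 0, 40, 12, 470] (array([588.9,  51.7]), 29.8, 7.5, 8.9) 0.09713041922047783
wrist [278, 16, 80, 12, 888] (array([590.4,  40.2]), 59.7, 6.6, 9.2) 0.1030373554843719
top [264, 206, 21, 14, 212] (array([583.7,  74.4]), 53.9, 29.5, -81.6) 0.09674820641012516
top [239, 211, 21, 14, 217] (array([572.6, 143.6]), 53.8, 29.5, -81.1) 0.09622783667013257
top [214, 216, 21, 14, 218] (array([560.1, 212.4]), 54.0, 30.0, -81.6) 0.09650015170614068
```

View pics/t10.png

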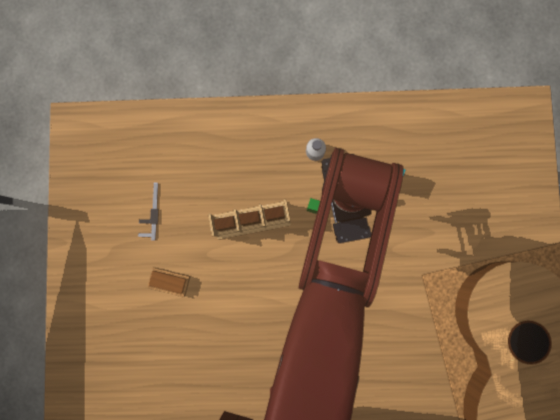

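View pics/s10.png

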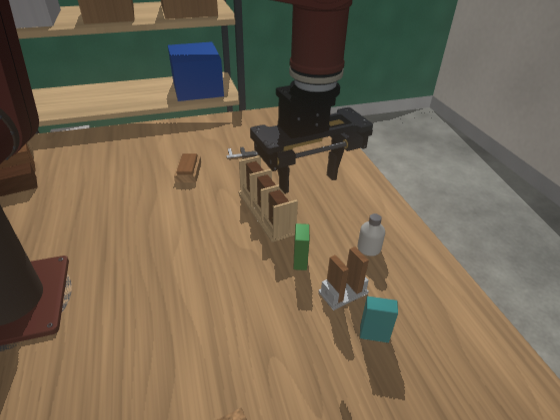

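View pics/w10.png

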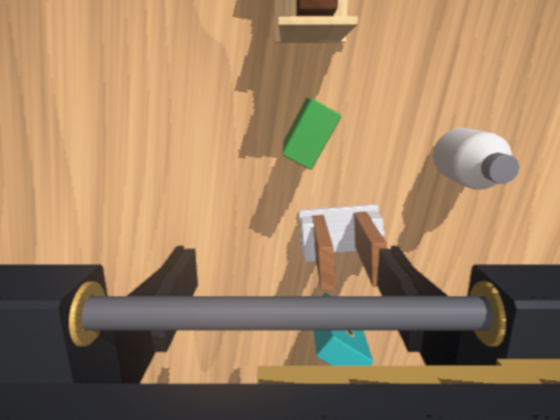

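The top view shows the three blocks in the wells at (224,223), (249,218) and (274,213). Each is within 2 mm of its well centre, upright, with its top at about z 0.097. The sanding block, bottle and caliper are where they were, and the gripper is clear at z 0.248.

```bash
python3 -c "
from workcell import hand_in
print(hand_in())"
```

```text
the job is handed in; nothing more can be done
None
```

I loaded all three mahogany blocks into the carrier and handed the job in at about 31 s; no verdict was reported.

- **Block from the jig:** I took it by its narrow edges and stood it upright on the clear bench at about (0.426, 0.141). I let go, took it again across its broad faces and lowered it into well2.
- **Two loose blocks:** the one nearer the carrier went into well1 and the other into well0. I let each of the three blocks go only after the force reading showed it was on the floor (about 5–6 N).

**Last checks:**
- **Block positions:** by the top camera all three block centres are within about 2 mm of their wells. Their tops measured about 0.097 m, against 0.098 m expected. They look upright.
- **Bystanders:** the sanding block, bottle and caliper look unmoved in the pictures; I did not measure them.
- **Gripper:** it is clear, at z 0.25.

**What went wrong:**
- I overshot one carry by 27 mm, high above the fins, and corrected it before lowering.
- The top camera could not see the jig block on the bench, so the wrist and side cameras checked that step.
- The top and wrist cameras differ by about 1 mm.

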